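# Lock the shelf connector with the large hex key

### The arm

A 6-joint arm with a two-finger parallel gripper is mounted at the origin on the work surface. World frame = base frame: x ahead of the robot, y to its left, z up, the work surface at z = 0. Lengths are in m, angles in rad, forces in N, time in s.
With the tool pointing down it reaches from about 0.3 to 0.775 m from the base axis. Payload 14.6 kg.
Tool frame: the origin (TCP) lies on the front face of the gripper's body, between the roots of the fingers; the fingertips stand 97 mm ahead of it and the grasp point (between the pads) lies 78 mm ahead of it; z points along the fingers, x is the direction in which the jaws open and shut, and the axes are right-handed (so a half turn about z gives the same grasp; the last joint's range is limited). The gripper opens to 94 mm and grips with 3 to 60 N. Pads are 16 mm wide; open, the fingers measure 119 mm over their backs; the gripper's body (75 mm by 177 mm) begins 78 mm behind the grasp point.
Start: joints at [1.139, 0.3, 1.521, -0, 1.321, -0.067], TCP at [0.196, 0.514, 0.303] pointing down, gripper open.
Joint ranges: [-3.03, 3.03], [-0.79, 2.21], [0.23, 2.52], [-1.04, 4.18], [0, 3.07], [-2.55, 2.55]. Speed limits (rad/s): [2.22, 2.22, 2.57, 3.14, 3.14, 3.14].

### API

Orientations are given as [roll, pitch, yaw] about the fixed x, y, z axes, in that order (R = Rz(yaw) Ry(pitch) Rx(roll)).
In Python, from station import sensors, camera, ctrl gives the robot as it stands.
- The arm moves only by the tool move_arm, never from a script. Its argument "rows" is text: rows parted by semicolons, each of 6 numbers parted by spaces: the shift along the tool's x, y, z in mm, then the turn, a rotation vector about the tool's x, y, z in rad. In form: x y z wx wy wz; .... A call has 1 to 20 rows; each row shifts and turns the pose as measured when the row begins, along the tool's axes as they then stand; what a row does not reach is not made up. A row lasts 1/8 s, in which the tool goes at most 62.5 mm and 10.7 degrees, less where a joint would pass 70% of its speed; a pose out of reach is approached as far as the arm can. A call with a gripper value outside its range is refused whole. "grip" is the opening, from -1 (shut) to 1 (fully open), set as the call begins (left out, the last holds). The fingers move at their own pace and stop on an object; "newtons" is the grip in N (left out, the last holds). Time passes only in rows, so rows that do not move let the fingers close. It gives the time, the measured TCP pose, the force and the opening at its end, in the units of the state.
- sensors.get_obs(): the state, without advancing time (a new reading comes with each control period).
- camera(name): name is "side" or "top" or "wrist"; returns a dict with "color" (400x640x3 uint8, blue, green, red), "z_map" (400x640 float32, m along the optical axis (not along the pixel's ray), 0 where there is no reading), "mtx" (3x3 intrinsics, pixels), "distortion" ([k1, k2, p1, p2, k3] as OpenCV has them; the pictures are not rectified), "position" and "attitude" of the camera in the world; the wrist camera has in their place "hand_eye" (4x4, takes a point from camera to tool coordinates, whose origin is the TCP and whose axes are the tool frame's). Camera axes: x right, y down, z forward; pixel columns grow to the right and rows downward; lengths in m; the calibration is good to about 2 mm. A picture is of the moment at which its call begins: read the wrist's pose just before it.
- ctrl.hand_in(): hands the job in, once; it reports no verdict.
The state is a dict: "time_s": time; "qpos": joint angles; "joint_vel": joint speeds; "tau": joint torques, N m; "ee_pos": TCP position; "eef_rot": TCP orientation; "force": force on the tool from outside, world axes, zero at the start; "moment": the same for the moment, N m; "grip_width": finger opening in m.
Only numpy, scipy, OpenCV 4.12 (cv2) and the standard library are available. Lean on these libraries where they do the work, as an engineer would, in place of code of your own. Each camera call takes 0.05 s, during which the arm holds its last target.

### The job

Take the larger of the two hex keys out of the key rack, feel for the hex socket of the shelf lock at the bottom of the slot in the steel connector block, and seat the key fully in it, pressing only lightly until it is home, since a hard push or knock (60 N) marks the lock. Then turn the lock clockwise, a quarter turn or so at a time, regripping the key as you need, until it is fully home against its stop. Leave the key standing upright and fully seated in the socket and let go, without disturbing the small key or the spray can.

Things in the scene. Friction and masses are not known exactly. Their poses are not given: they have to be found in the camera images.
- key_grip (a point): Centre of the larger hex key's black grip, 34 x 34 mm square, 44 mm high; its top is the top of the key. Key axis z up. The grip's flats face the key's x and y, so it can be gripped in four ways a quarter turn apart. This point is 88 mm above the key's tip. 0.32 kg. The key starts upright, hanging by its collar in either hole of the rack, at any yaw.
- key_tip (a point): Centre of the lower end of the larger key, 88 mm below key_grip, same axes. Going up from here: steel hex shaft 60 mm long, 22 mm across flats (25.4 across corners), two flats facing the key's x axis, edges tapered in by 2 mm over the last 5 mm; then a round collar 40 mm wide, 6 mm thick; then the grip.
- smallkey_grip (a point): Centre of the grip of the smaller hex key in the rack's other hole: same lengths, but grip 22 x 22 mm and hex 12 mm across flats. Not to be disturbed.
- rack: Grey key rack, fixed on the bench: a plate 60 (x) x 170 (y) mm, its top 72 mm above the bench, on two side legs, with two holes 28 mm square at y = +42 and -42 mm. Origin at the centre of its underside on the bench. The keys' tips hang 12 mm above the bench.
- block: Fixed steel shelf connector block, 196 (x) x 84 (y) mm, top face 80 mm above the bench, on a galvanised upright (30 mm high, 60 wide) lying along x; a shelf stub, 66 mm high, sticks out on its -y side. Origin on the bench under the block's centre. A key fully seated in its lock has its tip 46 mm and its grip centre 134 mm above the bench.
- slot (a point): Centre of the slot in the block's top face, at the face (80 mm up), axes as the block's. Slot 82 mm long (x), 33 wide (y), 16 deep. In its flat floor is the lock cam's hex socket, 23.2 mm across flats, a further 18 mm deep. The socket is on the slot's centre line (y = 0), but where along it is not measured: anywhere within 26 mm of the centre; it stays there.
- cam (a joint): Turn of the lock cam (rad), growing clockwise seen from above; starts between 0 and 0.5; stop (fully locked) at 3.14. Socket yaw = block yaw minus this value; at 0 two socket flats face the block's x axis (a hex repeats every 60 degrees). Turning takes about 0.15 N m; the key has some 6 degrees of play either way. Stays where it is left.
- can: Plain metal spray can, 52 mm diameter, 150 mm high, standing on the bench; origin at the centre of its underside. Not to be disturbed.

How it is judged:
By the outcome, as a careful person would: the job done as asked, in the order asked, and still so for the second after the job is handed in, with the robot touching nothing.
It also fails if it takes over 61 s, if anything falls off the work surface, if the arm or the gripper's body presses on something with over 40 N, if the wrist force passes 120 N, or if a joint passes its speed limit or range.

## Working session

There is one attempt and no reset: what is moved stays moved. The work goes in short steps, Python scripts to look and compute and a tool call to move; the robot and the scene stay as the last step left them, time stands still between calls to the robot, and variables do not carry over. Pictures are saved under pics/ and viewed, and the job is handed in when it is done.

Besides the shell and the picture viewer there is one more tool, called as a command line: name --argument value ..., lists and objects as JSON in quotes. move_arm: Moves the arm, as the interface text tells. Its arguments: {"type":"object","properties":{"rows":{"type":"string"},"grip":{"type":"number"},"newtons":{"type":"number"}},"required":["rows"]}

```bash
mkdir -p pics; ls
python3 - <<'E'
from station import sensors, camera, ctrl
import cv2
print(sensors.get_obs())
for n in ["side","top","wrist"]:
    c=camera(n); cv2.imwrite(f"pics/{n}0.png",c["color"])
    print(n,{k:v for k,v in c.items() if k not in("color","z_map")}, (c["z_map"]>0).mean())
E
```

```text
pics
{'time_s': 0.0, 'qpos': array([ 1.13938805e+00,  3.00437952e-01,  1.52162119e+00,  1.01786078e-05,
        1.32070243e+00, -6.66259822e-02]), 'joint_vel': array([ 8.80058178e-04, -1.01643249e-03, -2.49982056e-06, -1.22099539e-03,
       -1.05872121e-03,  1.56161264e-03]), 'tau': array([ 7.07336476e-04, -5.31819892e+01, -3.52721286e+01,  7.08791683e-02,
        2.44335568e-02, -1.56027289e-05]), 'ee_pos': array([0.1961549 , 0.51365352, 0.30208748]), 'eef_rot': array([-3.14150499e+00,  1.16566197e-03,  1.20601156e+00]), 'force': array([0.26384839, 0.43086746, 0.42651167]), 'moment': array([ 0.00763874, -0.02088954, -0.01862266]), 'grip_width': 0.09407049299489556}
side {'mtx': array([[489.5048263 ,   0.        , 323.1892793 ],
       [  0.        , 489.5048263 , 211.33341975],
       [  0.        ,   0.        ,   1.        ]]), 'distortion': array([-0.0538014,  0.       ,  0.       ,  0.       ,  0.       ]), 'position': array([ 0.37842196, -0.76093812,  0.65039266]), 'attitude': array([-2.14563805,  0.00588514, -0.28816572])} 0.9959140625
top {'mtx': array([[488.45349873,   0.  
[... 265 characters left out ...]
301]), 'attitude': array([-2.97861104, -0.01737853, -1.56616968])} 0.99604296875
wrist {'mtx': array([[290.13237067,   0.        , 320.93290805],
       [  0.        , 290.13237067, 194.78344022],
       [  0.        ,   0.        ,   1.        ]]), 'distortion': array([0.01414743, 0.        , 0.        , 0.        , 0.        ]), 'hand_eye': array([[ 9.99999159e-01,  1.28126693e-03,  1.98506272e-04,
        -6.12529205e-04],
       [-1.28629405e-03,  9.61168383e-01,  2.75959570e-01,
        -8.05640922e-02],
       [ 1.62779917e-04, -2.75959593e-01,  9.61169224e-01,
        -8.21043083e-02],
       [ 0.00000000e+00,  0.00000000e+00,  0.00000000e+00,
         1.00000000e+00]])} 0.99611328125
```

View pics/top0.png

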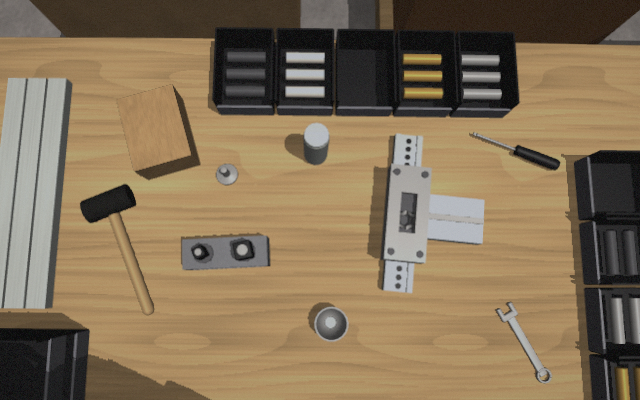

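View pics/side0.png

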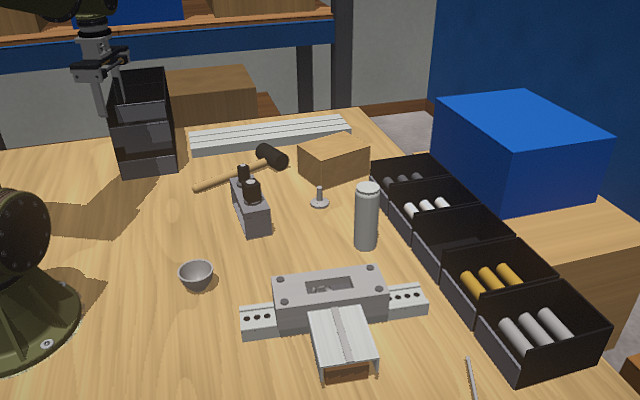

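View pics/wrist0.png

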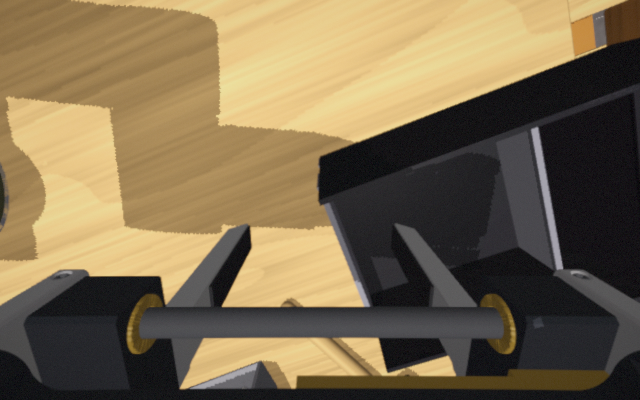

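The top view shows the rack at (225,252) with the larger key at (242,250), the block at (408,213) with its slot at (408,212), and the can at (316,145). The side view shows the same items, with the rack near (250,205). I'll zoom in and measure.

```bash
cat > h.py <<'E'
import numpy as np, cv2
from scipy.spatial.transform import Rotation as R
from station import sensors, camera, ctrl
def RT(c,obs=None):
    if 'position' in c: return R.from_euler('xyz',c['attitude']).as_matrix(), np.array(c['position'])
    T=c['hand_eye']; Rt=R.from_euler('xyz',obs['eef_rot']).as_matrix()
    return Rt@T[:3,:3], Rt@T[:3,3]+obs['ee_pos']
def rays(c,uv,obs=None):
    p=cv2.undistortPoints(np.array(uv,float).reshape(-1,1,2),c['mtx'],c['distortion'])[:,0]
    r,t=RT(c,obs); return np.c_[p,np.ones(len(p))]@r.T, t
def plane(c,uv,z,obs=None):
    d,t=rays(c,uv,obs); return t+d*((z-t[2])/d[:,2])[:,None]
def cloud(c,obs=None):
    v,u=np.mgrid[0:400,0:640]; d,t=rays(c,np.c_[u.ravel(),v.ravel()],obs)
    return (t+d*c['z_map'].reshape(-1,1)).reshape(400,640,3)
def proj(c,P,obs=None):
    r,t=RT(c,obs); q=(np.atleast_2d(P)-t)@r
    return cv2.projectPoints(q,np.zeros(3),np.zeros(3),c['mtx'],c['distortion'])[0][:,0]
def crop(c,x0,y0,x1,y1,s,name):
    cv2.imwrite('pics/'+name,cv2.resize(c['color'][y0:y1,x0:x1],None,fx=s,fy=s,interpolation=cv2.INTER_CUBIC))
E
python3 - <<'E'
from h import *
c=camera('top'); crop(c,170,160,290,290,5,'t_rack.png'); crop(c,370,130,500,300,3.5,'t_block.png')
P=cloud(c)
for n,(x0,y0,x1,y1),zr in [('key',(175,225,275,275),(.12,.2)),('rack',(175,225,275,275),(.055,.08)),('block',(370,130,500,300),(.072,.09)),('slotfloor',(398,190,418,235),(.03,.074)),('can',(295,115,335,170),(.14,.17))]:
    m=np.zeros((400,640),bool); m[y0:y1,x0:x1]=1
    m&=(P[...,2]>zr[0])&(P[...,2]<zr[1])
    nl,lab,st,ce=cv2.connectedComponentsWithStats(m.astype(np.uint8))
    for i in range(1,nl):
        if st[i,4]<15: continue
        q=P[lab==i]; 
        print(n,st[i],'mean',q.mean(0).round(4),'z med',np.median(q[:,2]).round(4),'rect',cv2.minAreaRect(q[:,:2].astype(np.float32)*1000))
c=camera('side'); crop(c,220,150,290,245,6,'s_rack.png'); crop(c,230,250,440,390,3.5,'s_block.png')
E
```

```text
key [233 240  20  19 226] mean [0.4873 0.1855 0.1221] z med 0.122 rect ((487.1699523925781, 185.92977905273438), (33.01770782470703, 32.413330078125), 14.571165084838867)
key [193 245  12  13  85] mean [0.4823 0.2696 0.1223] z med 0.1221 rect ((483.1449890136719, 269.2642822265625), (20.028812408447266, 20.544082641601562), 26.852670669555664)
rack [ 182  236   87   33 2012] mean [0.4841 0.2305 0.0715] z med 0.0713 rect ((485.642333984375, 228.34617614746094), (60.486328125, 171.4553680419922), 3.336991310119629)
block [ 383  164   49   99 3350] mean [ 0.565  -0.1395  0.0787] z med 0.0787 rect ((566.8532104492188, -140.11843872070312), (85.19708251953125, 194.5425262451172), 84.48220825195312)
slotfloor [398 193  19  40 619] mean [ 0.568  -0.1433  0.0598] z med 0.0622 rect ((567.445068359375, -141.74960327148438), (33.98533248901367, 80.40620422363281), 86.80865478515625)
can [305 123  24  26 470] mean [0.7051 0.0469 0.1482] z med 0.1484 rect ((706.2010498046875, 46.78583526611328), (47.004661560058594, 45.52418899536133), 13.241952896118164)
```

View crops.

View pics/t_rack.png

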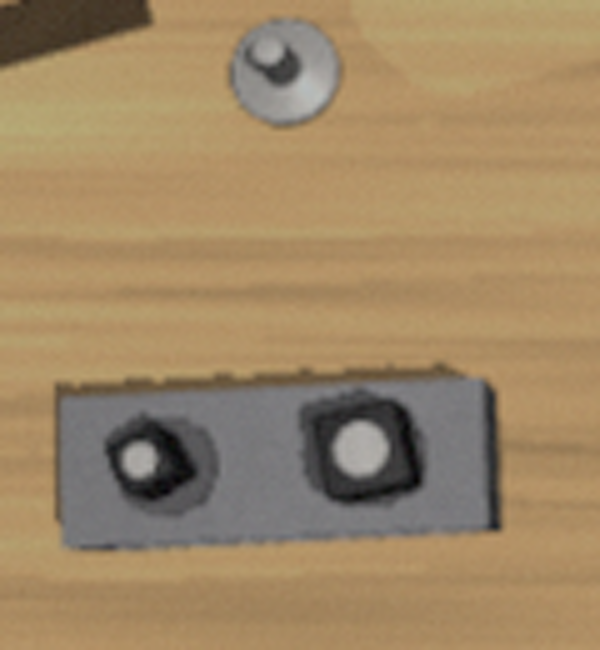

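View pics/t_block.png

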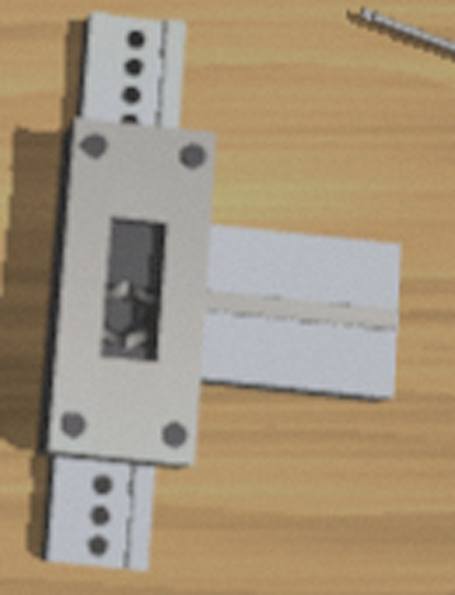

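View pics/s_block.png

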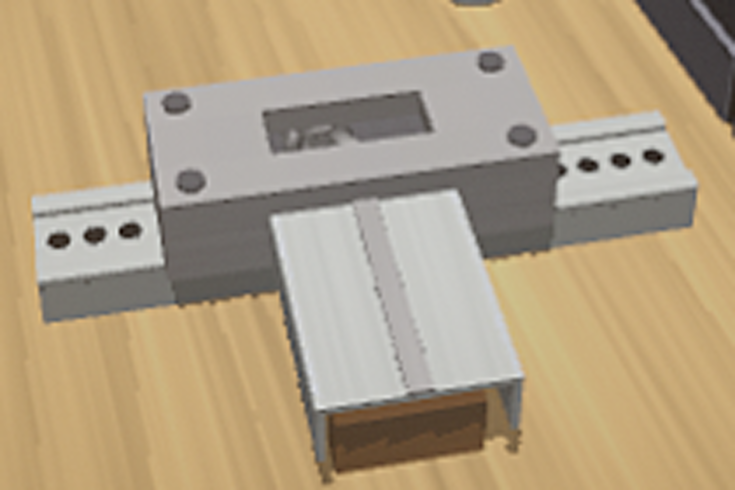

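The zoomed views show the larger key's square grip at crop (362,448), the hex socket in the slot at crop (128,315), which is about (406.6,220) in the image, and the stub on the block's −y side. I'll go above the key next.

```bash
cat >> h.py <<'E'
def go(x,y,z,yaw,n,obs=None):
    o=obs or sensors.get_obs(); p=o['ee_pos'].copy(); Rc=R.from_euler('xyz',o['eef_rot'])
    Rg=R.from_euler('xyz',[np.pi,0,yaw]); rv=(Rc.inv()*Rg).as_rotvec()
    d=np.array([x,y,z])-p; out=[]
    for i in range(n):
        Ri=Rc*R.from_rotvec(rv*i/n); t=Ri.inv().apply(d/n)*1000
        out.append(' '.join(f'{v:.1f}' for v in t)+' '+' '.join(f'{v:.3f}' for v in rv/n))
    print('; '.join(out))
def st():
    o=sensors.get_obs(); print('t',round(o['time_s'],2),'p',o['ee_pos'].round(4),'rot',o['eef_rot'].round(3),'F',o['force'].round(1),'M',o['moment'].round(2),'w',round(o['grip_width'],4),'q6',o['qpos'][5].round(2)); return o
E
python3 -c "
from h import *
go(.486,.186,.30,1.825,10)"
```

```text
-20.3 38.8 0.2 -0.000 0.000 -0.062; -22.6 37.4 0.2 -0.000 0.000 -0.062; -24.9 36.0 0.2 -0.000 0.000 -0.062; -27.1 34.4 0.2 -0.000 0.000 -0.062; -29.2 32.6 0.2 -0.000 0.000 -0.062; -31.1 30.7 0.2 -0.000 0.000 -0.062; -33.0 28.8 0.2 -0.000 0.000 -0.062; -34.7 26.7 0.2 -0.000 0.000 -0.062; -36.3 24.5 0.2 -0.000 0.000 -0.062; -37.7 22.2 0.2 -0.000 0.000 -0.062
```

move_arm --rows "-20 39 0 0 0 -0.062; -23 37 0 0 0 -0.062; -25 36 0 0 0 -0.062; -27 34 0 0 0 -0.062; -29 33 0 0 0 -0.062; -31 31 0 0 0 -0.062; -33 29 0 0 0 -0.062; -35 27 0 0 0 -0.062; -36 24 0 0 0 -0.062; -38 22 0 0 0 -0.062; 0 0 0 0 0 0" --grip 0.3

```text
time_s: 1.62
ee_pos: [0.4975, 0.1777, 0.3017]
eef_rot: [-3.141, 0.001, 1.848]
force: [-0.4, 0.2, -1.1]
grip_width: 0.0611
```

Run:
```python
from h import *
o=st(); c=camera('wrist'); cv2.imwrite('pics/w1.png',c['color'])
P=cloud(c,o); m=(P[...,2]>.117)&(P[...,2]<.128)&(np.abs(P[...,0]-.485)<.05)&(P[...,1]>.12)&(P[...,1]<.3)
nl,lab,s,ce=cv2.connectedComponentsWithStats(m.astype(np.uint8))
for i in range(1,nl):
    if s[i,4]>30:
        q=P[lab==i]; print(s[i],q.mean(0).round(4),cv2.minAreaRect(q[:,:2].astype(np.float32)*1000))
```

```text
t 1.62 p [0.4975 0.1777 0.3017] rot [-3.141e+00  1.000e-03  1.848e+00] F [-0.4  0.2 -1.1] M [ 0.04  0.05 -0.01] w 0.0611 q6 -1.57
[ 314  174   37   36 1242] [0.4861 0.1843 0.1222] ((487.1275634765625, 184.97108459472656), (34.3581657409668, 33.99192810058594), 15.004572868347168)
[405 198  25  25 503] [0.4813 0.2678 0.1218] ((481.8360900878906, 268.8857116699219), (21.661853790283203, 21.736530303955078), 29.554372787475586)
```

View pics/w1.png

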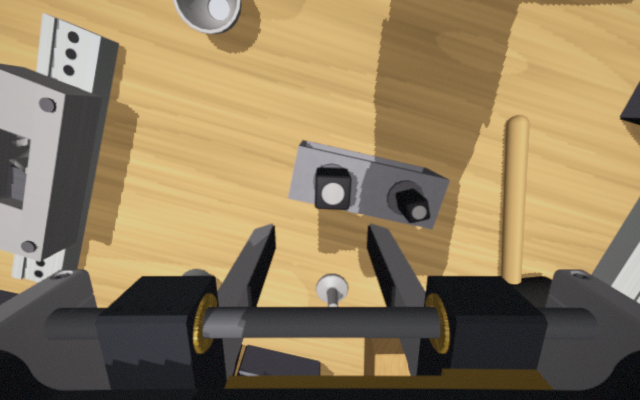

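The wrist view shows the grip top at (332,192), between the jaws' line, and the small key at (412,205). The key is at (0.487, 0.185) with yaw 15°. Lowering onto it now.

```bash
python3 -c "
from h import *
go(.487,.185,.25,1.833,3)"
```

```text
2.9 -2.5 17.2 -0.000 0.000 0.005; 2.9 -2.6 17.2 -0.000 0.000 0.005; 2.9 -2.6 17.2 -0.000 0.000 0.005
```

move_arm --rows "4 -4 12 0 0 0.005; 3 -3 17 0 0 0.005; 2 -1 20 0 0 0.005; 0 0 0 0 0 0"

```text
time_s: 2.17
ee_pos: [0.4827, 0.1887, 0.2494]
eef_rot: [-3.139, 0.0, 1.835]
force: [-0.4, 0.0, -0.5]
grip_width: 0.0614
```

```bash
python3 -c "
from h import *
st();go(.487,.185,.180,1.833,4)"
```

```text
t 2.17 p [0.4827 0.1887 0.2494] rot [-3.139  0.     1.835] F [-0.4  0.  -0.5] M [ 0.06 -0.01 -0.01] w 0.0614 q6 -1.53
-1.2 0.8 17.4 -0.001 0.000 0.001; -1.2 0.8 17.4 -0.001 0.000 0.001; -1.2 0.8 17.4 -0.001 0.000 0.001; -1.2 0.8 17.4 -0.001 0.000 0.001
```

move_arm --rows "-3 2 5 0 0 0; -1 1 10 0 0 0; 0 0 0 0 0 0"

```text
time_s: 2.55
ee_pos: [0.4866, 0.1863, 0.2345]
eef_rot: [-3.141, 0.0, 1.836]
force: [-0.1, 0.5, 0.3]
grip_width: 0.0608
```

```bash
python3 -c "
from h import *
st();go(.487,.185,.180,1.833,4)"
```

```text
t 2.55 p [0.4866 0.1863 0.2345] rot [-3.141  0.     1.836] F [-0.1  0.5  0.3] M [ 0.07  0.   -0.04] w 0.0608 q6 -1.54
-0.3 0.0 13.6 -0.000 0.000 0.001; -0.3 0.0 13.6 -0.000 0.000 0.001; -0.3 0.0 13.6 -0.000 0.000 0.001; -0.3 0.0 13.6 -0.000 0.000 0.001
```

move_arm --rows "-1 0 14 0 0 0; 0 0 14 0 0 0; 0 0 14 0 0 0; 0 0 12 0 0 0; 0 0 0 0 0 0"

```text
time_s: 3.18
ee_pos: [0.4866, 0.185, 0.1761]
eef_rot: [-3.14, 0.0, 1.836]
force: [-0.2, 0.1, -0.3]
grip_width: 0.0612
```

move_arm --rows "0 0 0 0 0 0; 0 0 0 0 0 0; 0 0 0 0 0 0; 0 0 0 0 0 0" --grip -1 --newtons 30

```text
time_s: 3.68
ee_pos: [0.487, 0.1852, 0.1771]
eef_rot: [-3.141, -0.0, 1.836]
force: [-0.1, -0.7, -2.9]
grip_width: 0.0336
```

```bash
python3 -c "
from h import *
st()"
```

```text
t 3.67 p [0.487  0.1852 0.1771] rot [-3.141 -0.     1.836] F [-0.1 -0.7 -2.9] M [ 0.06  0.01 -0.  ] w 0.0336 q6 -1.54
```

move_arm --rows "0 0 -10 0 0 0; 0 0 -20 0 0 0; 0 0 -25 0 0 0; 0 0 -25 0 0 0; 0 0 -25 0 0 0; 0 0 -20 0 0 0; 0 0 0 0 0 0"

```text
time_s: 4.55
ee_pos: [0.4865, 0.185, 0.3093]
eef_rot: [3.141, 0.0, 1.836]
force: [-0.1, -0.0, -3.4]
grip_width: 0.0343
```

Run:
```python
from h import *
o=st(); c=camera('side'); crop(c,200,60,320,250,4,'s_lift.png')
c=camera('wrist'); cv2.imwrite('pics/w2.png',c['color'])
P=cloud(c,o); m=(P[...,2]>.0795)&(P[...,2]<.03+.06)
# block top
m&=(P[...,1]<-.0)&(P[...,0]>.4)
nl,lab,s,ce=cv2.connectedComponentsWithStats(m.astype(np.uint8))
for i in range(1,nl):
    if s[i,4]>200:
        q=P[lab==i]; print(s[i],q.mean(0).round(4),cv2.minAreaRect(q[:,:2].astype(np.float32)*1000))
```

```text
t 4.55 p [0.4865 0.185  0.3093] rot [3.141 0.    1.836] F [-0.1 -0.  -3.4] M [0.06 0.06 0.03] w 0.0343 q6 -1.54
[   0   85   63  184 7070] [ 0.5559 -0.1215  0.0814] ((569.369384765625, -127.799072265625), (59.719696044921875, 197.68556213378906), 85.47026824951172)
```

View pics/s_lift.png

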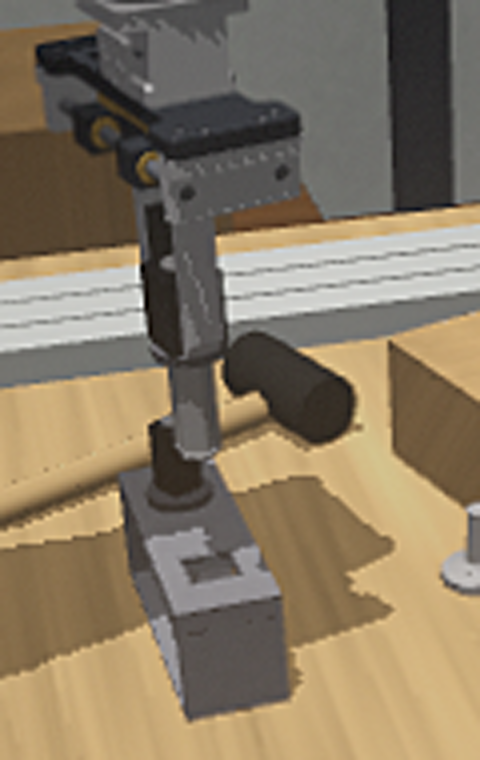

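View pics/w2.png

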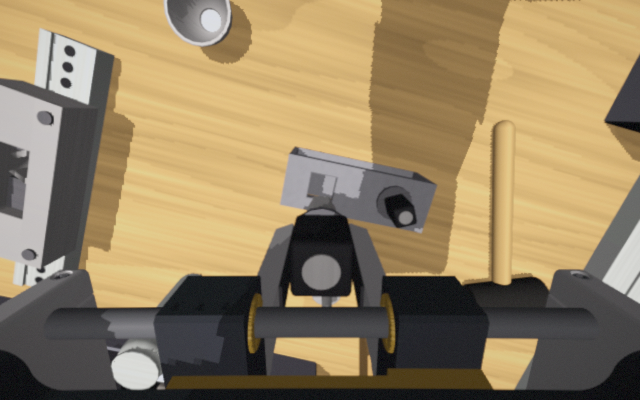

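Run:
```python
from h import *
c=camera('side'); i=c['color'][145:180,232:262].astype(float); i=np.clip((i-20)*1.6,0,255).astype(np.uint8)
cv2.imwrite('pics/s_hex.png',cv2.resize(i,None,fx=16,fy=16,interpolation=cv2.INTER_NEAREST))
g=c['color'].mean(2)
print(g[156:168,238:260].astype(int))
```

```text
[[159 161 166 170  60  72  78  78  78  76  78  77  73  69  62 104 190 179
  105  28  37  43]
 [159 160 165 167  61  71  77  77  76  77  79  75  72  70  64 106 190 186
  181  59  31  36]
 [159 162 164 166  83  71  76  76  76  79  79  78  73  70  64 106 187 181
  179 142  56  36]
 [159 159 164 166  90  68  75  77  76  79  77  76  76  72  65  90 165 181
  181 174 113 119]
 [155 160 165 167 117  65  75  77  77  75  76  77  76  70  67  93 166 178
  145 145 183 182]
 [155 158 165 166 116  69 103 108 104  74  77  77  74  71  67  78 139 186
  173 173 171 168]
 [156 157 163 168 116  67  96 105 102  79 109 105  74  71  67  81 142 177
  168 166 162 161]
 [158 158 164 171 129  68  98 105 104 105 107 103  71  71  69  81 137 171
  162 159 155 151]
 [168 162 138 113 108  91  93 103 102 104 105 102  74  70  70  76 124 165
  155 149 142 136]
 [ 91  31  89 124 120  91  92 103 104 103 105 106 102  68  68  74 107 154
  140 133 123 112]
 [ 28  37  58  80  89  95  95 106 103 104 104 105 103  67  72  72  94 134
  119 108  98  87]
 [ 33  42  42  37  47  94  94 101 103 103 103 105 105  84  70  71  78 107
   92  80  71  65]]
```

View pics/s_hex.png

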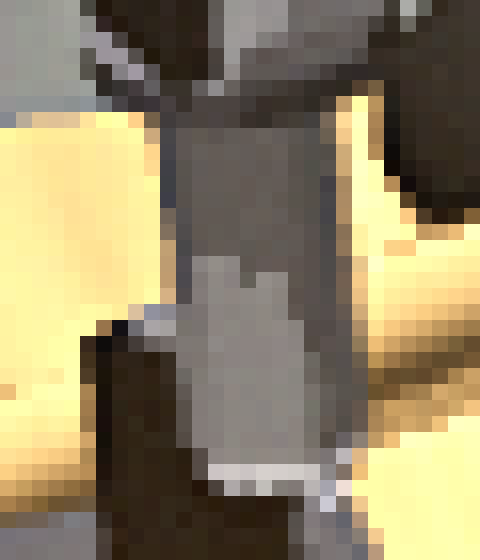

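The side close-up shows the shaft between columns 242 and 253. There's a thin left face, a wide middle face (243–250) and a right face, so a hex corner points along the jaw axis and the flats face tool y. Next I'll view the socket from above with the wrist camera.

```bash
python3 -c "
from h import *
go(.638,-.165,.31,1.2,10)"
```

```text
-37.7 5.5 -0.3 -0.000 0.000 0.064; -37.3 7.9 -0.3 -0.000 0.000 0.064; -36.7 10.2 -0.3 -0.000 0.000 0.064; -36.0 12.6 -0.3 -0.000 0.000 0.064; -35.1 14.8 -0.3 -0.000 0.000 0.064; -34.1 17.0 -0.3 -0.000 0.000 0.064; -33.0 19.2 -0.3 -0.000 0.000 0.064; -31.7 21.2 -0.3 -0.000 0.000 0.064; -30.3 23.2 -0.3 -0.000 0.000 0.064; -28.8 25.1 -0.3 -0.000 0.000 0.064
```

move_arm --rows "-20 3 0 0 0 0.03; -38 7 0 0 0 0.064; -37 9 0 0 0 0.064; -37 12 0 0 0 0.064; -36 14 0 0 0 0.064; -35 16 0 0 0 0.064; -33 18 0 0 0 0.064; -32 21 0 0 0 0.064; -30 23 0 0 0 0.064; -27 22 0 0 0 0.064; -15 12 0 0 0 0.03; 0 0 0 0 0 0; 0 0 0 0 0 0"

```text
time_s: 6.32
ee_pos: [0.6381, -0.1753, 0.289]
eef_rot: [-3.116, 0.008, 1.181]
force: [-0.1, 0.6, -2.7]
grip_width: 0.0337
```

Run:
```python
from h import *
o=st(); c=camera('wrist'); cv2.imwrite('pics/w3.png',c['color'])
```

```text
t 6.33 p [ 0.6381 -0.1753  0.289 ] rot [-3.116  0.008  1.181] F [-0.1  0.6 -2.7] M [ 0.   -0.06  0.04] w 0.0337 q6 -1.5
```

View pics/w3.png

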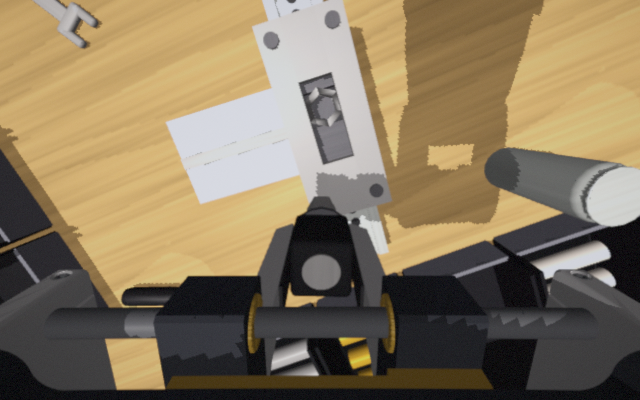

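The slot is at about (326,117) and the socket at (324,107), clearly visible and ringed by light triangles. Zooming in.

Run:
```python
from h import *
o=st(); c=camera('wrist'); crop(c,285,60,365,175,6,'w3z.png')
P=cloud(c,o)
H,W=1,1
# rectified metric top view of slot floor plane z=.064 , 0.25 mm/px, axes: right=+x, up=+y
n=480; xs=.567-.06+np.arange(n)*.00025; ys=-.141+.06-np.arange(n)*.00025
X,Y=np.meshgrid(xs,ys)
for z,nm in((.064,'fl'),(.08,'top')):
    uv=proj(c,np.c_[X.ravel(),Y.ravel(),np.full(X.size,z)],o).astype(np.float32).reshape(n,n,2)
    im=cv2.remap(c['color'],uv[...,0],uv[...,1],cv2.INTER_CUBIC); cv2.imwrite(f'pics/rect_{nm}.png',im)
m=(P[...,2]>.07)&(P[...,2]<.09)
nl,lab,s,ce=cv2.connectedComponentsWithStats(m.astype(np.uint8))
for i in range(1,nl):
    if s[i,4]>500:
        q=P[lab==i]; print(s[i],np.median(q,0).round(4),cv2.minAreaRect(q[:,:2].astype(np.float32)*1000))
g=c['color'].mean(2)
sl=np.zeros_like(m); sl[65:170,290:360]=1
print(P[105:112,320:330,2].round(3)[::3,::3], P[140,330], P[90:95,312:316,2].round(3))
```

```text
t 6.38 p [ 0.6381 -0.1752  0.289 ] rot [-3.116  0.008  1.182] F [ 0.6  0.3 -3. ] M [ 0.04 -0.06  0.02] w 0.0339 q6 -1.5
[  252     0   139   215 14864] [ 0.5439 -0.138   0.0801] ((566.8390502929688, -142.61129760742188), (84.96380615234375, 196.62974548339844), 84.44554138183594)
[518 153  44  51 671] [0.6915 0.0258 0.0807] ((699.2203979492188, 31.760269165039062), (22.498964309692383, 50.54738998413086), 58.92781066894531)
[518 263  31  44 772] [8.175e-01 3.000e-04 8.270e-02] ((825.9900512695312, 4.657099723815918), (15.680150985717773, 55.418941497802734), 89.98432159423828)
[306 338  32  37 506] [ 0.8201 -0.2516  0.0811] ((830.8784790039062, -255.30078125), (64.5286636352539, 15.037688255310059), 1.2595834732055664)
[[0.046 0.047 0.047 0.048]
 [0.046 0.046 0.047 0.045]
 [0.046 0.045 0.046 0.046]] [ 0.58748532 -0.14678975  0.06404075] [[0.063 0.064 0.063 0.064]
 [0.064 0.064 0.065 0.373]
 [0.064 0.064 0.064 0.064]
 [0.063 0.063 0.064 0.065]
 [0.063 0.064 0.063 0.064]]
```

View pics/rect_fl.png

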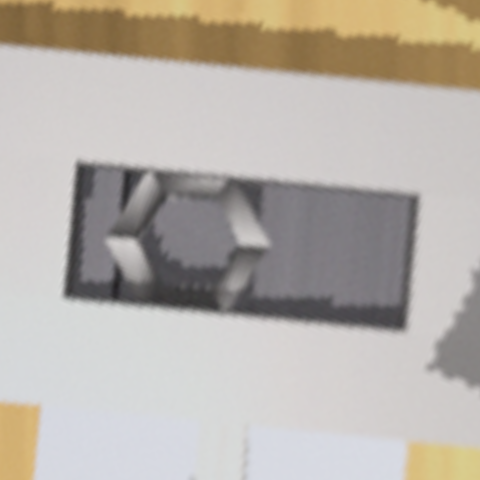

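View pics/rect_top.png

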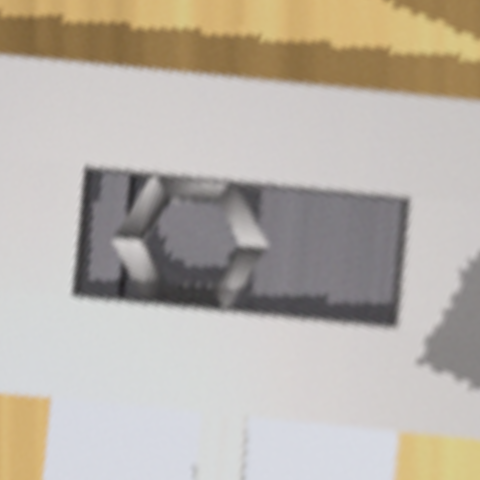

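The rectified slot view (0.25 mm/px) shows:
- **Slot:** its centre is at px (242,247), which is (0.5674,−0.1427), with yaw −5.5°.
- **Socket:** its outer corners are at (107,238) and (270,245), so its centre is (0.554,−0.1414). With a corner at −2.5°, the cam is at about 27°. The tool yaw for a fit is about 57.5°.

```bash
python3 -c "
from h import *
go(.554,-.1414,.275,1.004,5)"
```

```text
-0.1 -18.1 3.3 -0.005 0.002 0.036; -0.8 -18.1 3.2 -0.005 0.002 0.036; -1.4 -18.0 3.2 -0.005 0.002 0.036; -2.1 -18.0 3.1 -0.005 0.002 0.036; -2.7 -17.9 3.0 -0.005 0.002 0.036
```

move_arm --rows "0 -12 0 -0.006 0.002 0.03; 0 -18 0 -0.006 0.002 0.036; -1 -18 0 -0.006 0.002 0.036; -2 -18 0 -0.006 0.002 0.036; -2 -12 0 0 0 0.03; 0 -6 0 0 0 0; 0 0 0 0 0 0"

```text
time_s: 7.3
ee_pos: [0.5577, -0.1358, 0.2919]
eef_rot: [3.139, 0.001, 1.017]
force: [0.5, -0.5, -2.4]
grip_width: 0.0338
```

```bash
python3 -c "
from h import *
st()
go(.554,-.1414,.27,1.004,2)"
```

```text
t 7.3 p [ 0.5577 -0.1358  0.2919] rot [3.139e+00 1.000e-03 1.017e+00] F [ 0.5 -0.5 -2.4] M [-0.03  0.    0.04] w 0.0338 q6 -1.32
-3.4 -0.2 10.9 0.001 0.000 0.007; -3.4 -0.1 10.9 0.001 0.000 0.007
```

move_arm --rows "-4 0 8 0 0 0.008; -2 0 10 0 0 0.005; 0 0 0 0 0 0; 0 0 0 0 0 0"

```text
time_s: 7.8
ee_pos: [0.5549, -0.1415, 0.2717]
eef_rot: [3.14, 0.001, 1.004]
force: [0.4, 0.6, -2.5]
grip_width: 0.0341
```

```bash
python3 -c "
from h import *
o=st()
go(.554,-.1414,.25,1.004,2)
c=camera('wrist'); crop(c,240,100,400,300,3,'w4.png'); c=camera('side'); crop(c,250,170,400,330,4,'s4.png')"
```

```text
t 7.8 p [ 0.5549 -0.1415  0.2717] rot [3.140e+00 1.000e-03 1.004e+00] F [ 0.4  0.6 -2.5] M [-0.01  0.01 -0.07] w 0.0341 q6 -1.32
-0.2 -0.4 10.8 0.001 0.000 0.000; -0.2 -0.4 10.8 0.001 0.000 0.000
```

View pics/w4.png

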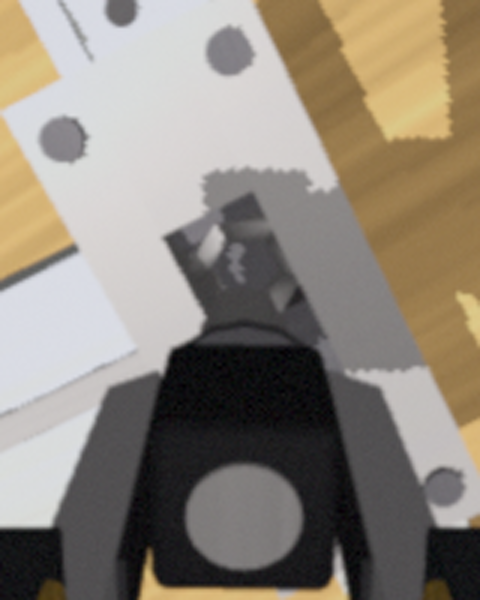

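View pics/s4.png

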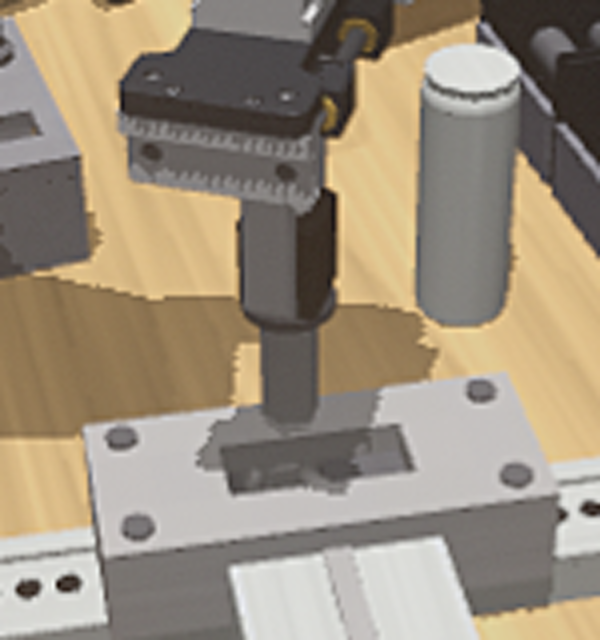

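The pictures show the key tip over the slot, with the wrist crop's slot at (260,260) and the side crop's tip at (290,420). I'll lower it into the slot slowly.

move_arm --rows "0 0 8 0 0 0; 0 0 9 0 0 0; 0 0 6 0 0 0; 0 0 3 0 0 0; 0 0 0 0 0 0"

```text
time_s: 8.52
ee_pos: [0.5549, -0.1414, 0.2438]
eef_rot: [3.14, 0.001, 1.005]
force: [0.2, -0.2, -1.2]
grip_width: 0.034
```

```bash
python3 -c "
from h import *
o=st()
go(.554,-.1414,.231,1.004,1)
"
```

```text
t 8.53 p [ 0.5549 -0.1414  0.2438] rot [3.140e+00 1.000e-03 1.005e+00] F [ 0.2 -0.2 -1.2] M [-0.01 -0.02  0.01] w 0.034 q6 -1.32
-0.5 -0.8 12.8 0.001 0.001 0.001
```

move_arm --rows "-0.5 -0.5 3 0 0 0; 0 0 4 0 0 0; 0 0 3 0 0 0; 0 0 2 0 0 0; 0 0 0 0 0 0"

```text
time_s: 9.15
ee_pos: [0.5543, -0.1416, 0.2313]
eef_rot: [3.14, 0.001, 1.005]
force: [0.6, 1.2, -2.2]
grip_width: 0.0338
```

move_arm --rows "0 0 2 0 0 0; 0 0 2 0 0 0; 0 0 1 0 0 0; 0 0 0 0 0 0"

```text
time_s: 9.65
ee_pos: [0.5542, -0.1415, 0.2262]
eef_rot: [3.14, 0.001, 1.005]
force: [-1.5, 1.4, -1.1]
grip_width: 0.0341
```

```bash
python3 -c "
from h import *
o=st()
go(.554,-.1414,.231,1.004,1)
"
```

```text
t 9.65 p [ 0.5542 -0.1415  0.2262] rot [3.140e+00 1.000e-03 1.005e+00] F [-1.5  1.4 -1.1] M [ 0.19  0.36 -0.  ] w 0.0341 q6 -1.32
0.0 -0.2 -4.8 0.002 0.001 0.001
```

The tip is 3 mm below the slot floor, so it has entered the socket. There's a light side force, so I'll ease away from it and go on.

move_arm --rows "0 -0.5 1 0 0 0; 0 0 2 0 0 0; 0 0 2 0 0 0; 0 0 0 0 0 0"

```text
time_s: 10.15
ee_pos: [0.5536, -0.1409, 0.2209]
eef_rot: [3.141, 0.0, 1.005]
force: [-1.5, 1.5, -2.5]
grip_width: 0.0339
```

```bash
python3 -c "
from h import *
o=st()
"
```

```text
t 10.15 p [ 0.5536 -0.1409  0.2209] rot [3.141 0.    1.005] F [-1.5  1.5 -2.5] M [ 0.37  0.37 -0.  ] w 0.0339 q6 -1.32
```

move_arm --rows "0 -0.5 2 0 0 0; 0 0 2 0 0 0; 0 0 2 0 0 0; 0 0 1 0 0 0; 0 0 0 0 0 0"

```text
time_s: 10.78
ee_pos: [0.5534, -0.1408, 0.2133]
eef_rot: [3.14, 0.0, 1.005]
force: [-0.8, 0.6, -2.6]
grip_width: 0.0338
```

```bash
python3 -c "
from h import *
o=st()
"
```

```text
t 10.78 p [ 0.5534 -0.1408  0.2133] rot [3.14  0.    1.005] F [-0.8  0.6 -2.6] M [ 0.28  0.15 -0.01] w 0.0338 q6 -1.32
```

move_arm --rows "0 0 1 0 0 0; 0 0 1 0 0 0; 0 0 0 0 0 0"

```text
time_s: 11.15
ee_pos: [0.5534, -0.1408, 0.2112]
eef_rot: [3.14, 0.0, 1.005]
force: [0.1, 1.6, -1.8]
grip_width: 0.0341
```

move_arm --rows "0 0 0.7 0 0 0; 0 0 0 0 0 0"

```text
time_s: 11.4
ee_pos: [0.5535, -0.1408, 0.211]
eef_rot: [3.14, 0.0, 1.005]
force: [-2.9, 1.9, -1.2]
grip_width: 0.0336
```

```bash
python3 -c "
from h import *
o=st()
"
```

```text
t 11.4 p [ 0.5535 -0.1408  0.211 ] rot [3.14  0.    1.005] F [-2.9  1.9 -1.2] M [ 0.47  0.47 -0.02] w 0.0336 q6 -1.32
```

move_arm --rows "0 0 1 0 0 0; 0 0 0.5 0 0 0"

```text
time_s: 11.65
ee_pos: [0.5535, -0.1408, 0.2109]
eef_rot: [3.139, -0.0, 1.005]
force: [-3.9, 2.5, 4.7]
grip_width: 0.0341
```

```bash
python3 -c "
from h import *
o=st()
"
```

```text
t 11.65 p [ 0.5535 -0.1408  0.2109] rot [ 3.139 -0.     1.005] F [-3.9  2.5  4.7] M [ 0.6   1.2  -0.05] w 0.0341 q6 -1.32
```

The key is home: TCP z is 0.211 as expected, with a light 5–8 N contact force. Now the first part of the clockwise turn, which is +wz in the tool frame.

move_arm --rows "0 -0.3 -0.3 0 0 0.06; 0 0 0 0 0 0.1; 0 0 0 0 0 0.12; 0 0 0 0 0 0.12; 0 0 0 0 0 0.12; 0 0 0 0 0 0.12; 0 0 0 0 0 0.08; 0 0 0 0 0 0"

```text
time_s: 12.65
ee_pos: [0.5535, -0.1399, 0.211]
eef_rot: [3.14, -0.003, 0.264]
force: [-3.1, 0.9, 1.0]
grip_width: 0.0339
```

```bash
python3 -c "
from h import *
o=st()
"
```

```text
t 12.65 p [ 0.5535 -0.1399  0.211 ] rot [ 3.14e+00 -3.00e-03  2.64e-01] F [-3.1  0.9  1. ] M [0.28 0.46 0.08] w 0.0339 q6 -0.58
```

move_arm --rows "-0.3 0 0 0 0 0.08; 0 0 0 0 0 0.12; 0 0 0 0 0 0.14; 0 0 0 0 0 0.14; 0 0 0 0 0 0.14; 0 0 0 0 0 0.14; 0 0 0 0 0 0.14; 0 0 0 0 0 0.14; 0 0 0 0 0 0.1; 0 0 0 0 0 0"

```text
time_s: 13.9
ee_pos: [0.554, -0.14, 0.211]
eef_rot: [-3.138, -0.005, -0.888]
force: [-1.6, 1.2, 0.7]
grip_width: 0.0336
```

```bash
python3 -c "
from h import *
o=st()
"
```

```text
t 13.9 p [ 0.554 -0.14   0.211] rot [-3.138 -0.005 -0.888] F [-1.6  1.2  0.7] M [ 0.33  0.51 -0.03] w 0.0336 q6 0.58
```

move_arm --rows "0 0 0 0 0 0.08; 0 0 0 0 0 0.12; 0 0 0 0 0 0.12; 0 0 0 0 0 0.12; 0 0 0 0 0 0.1; 0 0 0 0 0 0.06; 0 0 0 0 0 0"

```text
time_s: 14.78
ee_pos: [0.5541, -0.1403, 0.211]
eef_rot: [-3.135, -0.003, -1.478]
force: [-0.8, 1.1, -0.5]
grip_width: 0.0341
```

```bash
python3 -c "
from h import *
o=st()
"
```

```text
t 14.78 p [ 0.5541 -0.1403  0.211 ] rot [-3.135e+00 -3.000e-03 -1.478e+00] F [-0.8  1.1 -0.5] M [0.4  0.5  0.01] w 0.0341 q6 1.17
```

move_arm --rows "0 0 0 0 0 0.06; 0 0 0 0 0 0.06; 0 0 0 0 0 0.06; 0 0 0 0 0 0.06"

```text
time_s: 15.28
ee_pos: [0.5541, -0.1405, 0.211]
eef_rot: [-3.135, -0.002, -1.708]
force: [-1.2, 0.5, 0.2]
grip_width: 0.034
```

```bash
python3 -c "
from h import *
o=st()
"
```

```text
t 15.28 p [ 0.5541 -0.1405  0.211 ] rot [-3.135e+00 -2.000e-03 -1.708e+00] F [-1.2  0.5  0.2] M [0.21 0.51 0.23] w 0.034 q6 1.4
```

move_arm --rows "0 0 0 0 0 0.05; 0 0 0 0 0 0.05; 0 0 0 0 0 0.05"

```text
time_s: 15.65
ee_pos: [0.554, -0.1405, 0.211]
eef_rot: [-3.135, -0.002, -1.85]
force: [-2.3, 0.8, 0.8]
grip_width: 0.0334
```

```bash
python3 -c "
from h import *
o=st()
"
```

```text
t 15.65 p [ 0.554  -0.1405  0.211 ] rot [-3.135e+00 -2.000e-03 -1.850e+00] F [-2.3  0.8  0.8] M [0.32 0.72 0.66] w 0.0334 q6 1.54
```

move_arm --rows "0 0 0 0 0 0.05; 0 0 0 0 0 0.05; 0 0 0 0 0 0"

```text
time_s: 16.02
ee_pos: [0.5537, -0.1404, 0.2111]
eef_rot: [-3.136, -0.002, -1.938]
force: [-2.2, 1.0, 1.2]
grip_width: 0.0344
```

```bash
python3 -c "
from h import *
o=st()
c=camera('wrist'); cv2.imwrite('pics/w5.png',c['color']); crop(c,240,100,400,300,3,'w5.png'); c=camera('top'); crop(c,370,130,500,300,3.5,'t5.png')
"
```

```text
t 16.02 p [ 0.5537 -0.1404  0.2111] rot [-3.136e+00 -2.000e-03 -1.938e+00] F [-2.2  1.   1.2] M [0.41 0.77 0.86] w 0.0344 q6 1.63
```

View pics/w5.png

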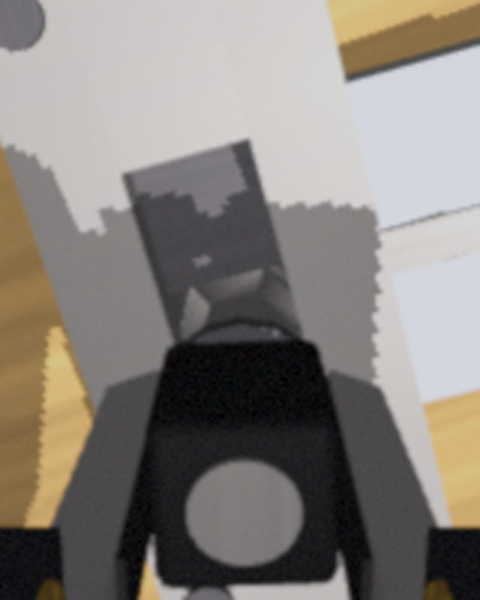

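View pics/t5.png

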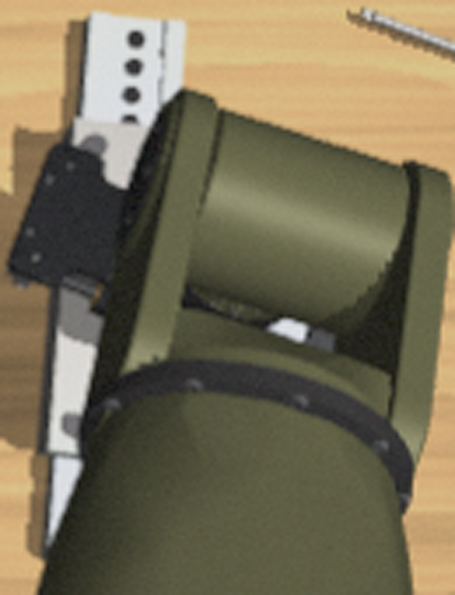

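Run:
```python
from h import *
a=cv2.imread('pics/w4.png'); b=cv2.imread('pics/w5.png')
cv2.imwrite('pics/cmp.png',np.hstack([np.clip(x[330:600].astype(float)*3,0,255).astype(np.uint8) for x in(a,b)])[:, :800])
o=st(); c=camera('wrist'); P=cloud(c,o)
m=(P[...,2]>.145)&(P[...,2]<.165)&(np.hypot(P[...,0]-.5537,P[...,1]+.1404)<.026)
q=P[m]; print(m.sum(),np.median(q,0),cv2.minAreaRect(q[:,:2].astype(np.float32)*1000), np.degrees(o['eef_rot'][2]))
```

```text
t 16.12 p [ 0.5537 -0.1404  0.211 ] rot [-3.136e+00 -2.000e-03 -1.939e+00] F [-3.3  2.2  2.3] M [0.41 0.92 0.91] w 0.0342 q6 1.63
4575 [ 0.5574508  -0.14220508  0.15595291] ((554.356689453125, -140.9530029296875), (48.12483596801758, 34.05615234375), 71.25106811523438) -111.09371412276353
```

View pics/cmp.png

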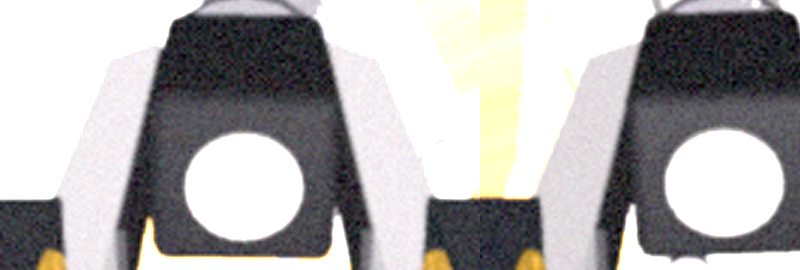

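move_arm --rows "0 0 0 0 0 0; 0 0 0 0 0 0.05; 0 0 0 0 0 0.05; 0 0 0 0 0 0" --newtons 50

```text
time_s: 16.68
ee_pos: [0.5537, -0.1403, 0.2111]
eef_rot: [-3.135, -0.003, -2.035]
force: [-2.8, 1.3, 1.4]
grip_width: 0.0339
```

```bash
python3 -c "
from h import *
o=st()
"
```

```text
t 16.68 p [ 0.5537 -0.1403  0.2111] rot [-3.135e+00 -3.000e-03 -2.035e+00] F [-2.8  1.3  1.4] M [0.42 0.91 1.52] w 0.0339 q6 1.73
```

The torque climbs elastically to 1.5 N m, about ten times the turning torque, and extrapolates back to a stop near yaw −1.77, where I expected it. I'll unwind the elastic twist and then release.

move_arm --rows "0 0 0 0 0 -0.09; 0 0 0 0 0 -0.09; 0 0 0 0 0 -0.05; 0 0 0 0 0 0"

```text
time_s: 17.18
ee_pos: [0.5536, -0.1405, 0.211]
eef_rot: [-3.136, -0.002, -1.798]
force: [-3.0, 2.8, 1.2]
grip_width: 0.0339
```

```bash
python3 -c "
from h import *
o=st()
"
```

```text
t 17.18 p [ 0.5536 -0.1405  0.211 ] rot [-3.136e+00 -2.000e-03 -1.798e+00] F [-3.   2.8  1.2] M [ 0.48  0.86 -0.01] w 0.0339 q6 1.49
```

move_arm --rows "0 0 0 0 0 0; 0 0 0 0 0 0; 0 0 0 0 0 0; 0 0 0 0 0 0" --grip 0.3

```text
time_s: 17.68
ee_pos: [0.5543, -0.141, 0.2114]
eef_rot: [-3.133, -0.002, -1.8]
force: [-0.1, 0.6, -0.4]
grip_width: 0.061
```

move_arm --rows "0 0 -8 0 0 0; 0 0 -15 0 0 0; 0 0 -20 0 0 0; 0 0 -25 0 0 0; 0 0 -25 0 0 0; 0 -20 -20 0 0 0; 0 -20 0 0 0 0; 0 0 0 0 0 0"

```text
time_s: 18.68
ee_pos: [0.5928, -0.1496, 0.3371]
eef_rot: [-3.126, -0.003, -1.8]
force: [-1.1, 0.6, -0.7]
grip_width: 0.0608
```

Run:
```python
from h import *
o=st(); c=camera('wrist'); cv2.imwrite('pics/w6.png',c['color']); P=cloud(c,o)
m=(P[...,2]>.152)&(P[...,2]<.162)&(np.hypot(P[...,0]-.5537,P[...,1]+.1404)<.04)
q=P[m]; print(m.sum(),np.median(q,0),cv2.minAreaRect(q[:,:2].astype(np.float32)*1000))
A=np.c_[q[:,:2]-q[:,:2].mean(0),np.ones(len(q))]; print('tilt',np.linalg.lstsq(A,q[:,2],rcond=None)[0])
c=camera('side'); crop(c,200,130,440,370,2.5,'s6.png')
```

```text
t 18.68 p [ 0.5928 -0.1496  0.3371] rot [-3.126e+00 -3.000e-03 -1.800e+00] F [-1.1  0.6 -0.7] M [ 0.03  0.13 -0.04] w 0.0608 q6 1.49
1085 [ 0.55596068 -0.14145398  0.15599745] ((554.4049072265625, -141.06497192382812), (33.85032272338867, 33.374794006347656), 77.75944519042969)
tilt [-0.02044869  0.00788878  0.15600367]
```

View pics/w6.png

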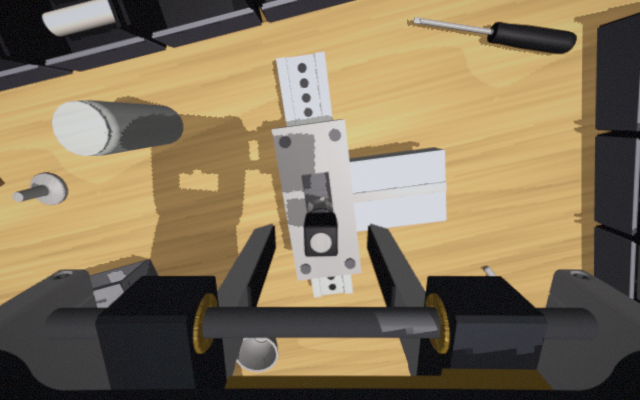

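View pics/s6.png

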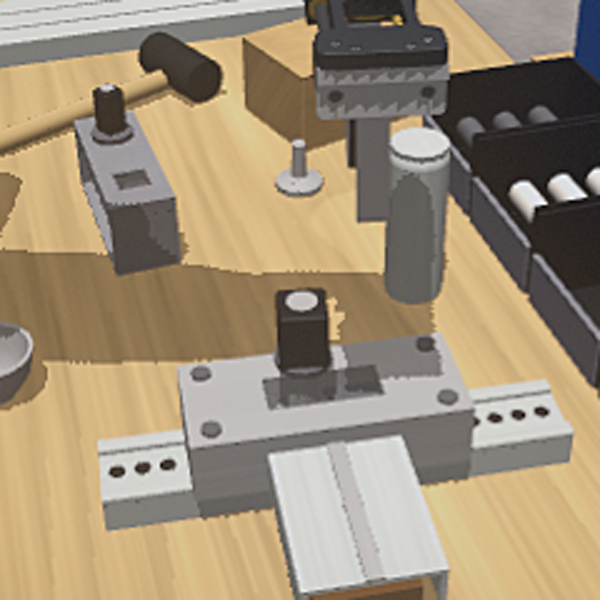

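The wrist view shows the key upright in the slot at (321,238), with its top at z 0.156 and its grip at −102°, where the stop should be. The side view shows the small key and the can where they were. Handing in.

Run:
```python
from h import *
c=camera('side'); a=cv2.imread('pics/side0.png'); d=np.abs(c['color'].astype(int)-a).sum(2)
print('can diff',(d[185:250,355:380]>90).mean(),'smallkey',(d[160:185,234:250]>90).mean())
st(); print(ctrl.hand_in())
```

```text
can diff 0.006153846153846154 smallkey 0.065
t 18.82 p [ 0.592  -0.1494  0.3368] rot [-3.127e+00 -3.000e-03 -1.800e+00] F [-0.1  0.1 -0.3] M [0.02 0.19 0.02] w 0.0614 q6 1.49
the job is handed in; nothing more can be done
None
```

The larger key is standing upright in the lock, fully seated, and I turned the lock clockwise to its stop and let go. The job was handed in at 18.8 s.

- **Seating:** I found the socket about 13 mm from the slot centre. The wrist force stayed at a few newtons in every reading up to home.
- **Turning:** I turned the lock through about 2.8 rad in steps, without needing to regrip. At the stop the torque climbed elastically to 1.5 N m, against the stated 0.15 N m for turning. I eased that twist back to zero before releasing.
- **Last checks:**
  - The key top is at 156 mm, which is the seated height.
  - The grip is at −102°, within 1° of where I worked out the stop should put it.
  - The depth fit showed a tilt of about 1°, which could be camera error or play in the socket.
- **Other items:** Side-camera comparison with the first picture showed almost no change at the can (0.6% of pixels). At the small key 6.5% of pixels changed. I put that down to the larger key leaving the picture next to it, since it looks to be in its original place.

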